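# Turn a coupon over on the tilt stage and hold its index plunger out

### The job

Turn the coated coupon over for its next roll-off test: take it from the drying stand and set it on the steep bed of the tilt stage with its blue coated face outward, its lower edge on the ledge between the two side cheeks, and let go of it. Then pull the red index plunger fully up out of its notch and keep it pulled so that the bed sinks level with the coupon lying on it; I shall be setting the angle by hand next, so the job finishes with you still holding the plunger fully out. Do not drop the coupon, and leave the vials, pipette, timer and marker where they are.

Things in the scene. Friction and masses are not known exactly. Their poses are not given: they have to be found in the camera images.
- coupon_mid (a point): Centre of the test coupon, a flat aluminium plate 60 mm wide (its x axis), 110 mm long (y), 8 mm thick (z), about 0.13 kg. z points out of its blue coated face; the other face is bare metal. It starts leaning on the drying stand, blue face against the sheet, y pointing down the slope; its upper 44 mm stand free above the sheet and can be pinched there across the thickness.
- stand: Grey painted bent-steel drying stand, fixed; origin at the middle of its foot, 110 mm deep. Its sheet, 80 mm wide, rises 60 degrees from the horizontal towards the stand's +y; a ledge 12 mm deep at the bottom of the sheet, 22 mm above the worktop, carries the coupon.
- stage_bed (a point): Point on the tilt stage's bed under the centre of a seated coupon. z: outward normal of the bed; y: down the slope to the ledge; x: along the hinge. Ledge face at y = +55 mm, 12 mm high; side cheeks, 8 mm high, at x = -34 and +34 mm, from y = +21 mm to the ledge. Bed 84 mm wide, upper edge at y = -13 mm: a seated coupon's upper 42 mm are free front and back.
- stage_base: Bare aluminium base plate of the tilt stage, fixed, 180 x 150 x 16 mm, origin under its centre. The hinge runs along x at y = +45 mm, 58 mm up. The locked bed rises from it towards -y at 60 degrees, so it leans the opposite way to the stand: a coupon taken from the stand and turned 60 degrees about the level axis through the upright comes blue face outward there.
- stage_table (a joint): Tilt of the bed (rad): 0 at the steep loading slope (60 degrees), where the plunger locks it with about 0.01 rad of play; 1.047 level, on its stop. With the plunger out, the bed sinks by its own weight against a damper, level after about 4 s. The index disc has a notch every 0.52 rad, into which a released plunger drops.
- plunger_knob (a point): Centre of the red round knob of the sprung index plunger, 25 mm across, 20 mm high, axis vertical, on the robot's side of the stage, 86 mm along -x of stage_bed from the bed's middle. Pull it straight up. Below it: a 13 mm barrel and, 14 mm under the knob's lower face, a bracket top 24 mm (along the base's y) by 30 mm.
- plunger (a joint): Lift of the plunger (m): 0 seated in a notch, 0.010 fully pulled, against its stop; the pin leaves the notch at 0.006. The spring pulls it back with 6 N at 0 and 10 N at 0.010.
- vial_0: Small amber vial with black cap, 24 mm in diameter, 54 mm high; origin at its foot. A bystander.
- vial_1: A second vial like the first. A bystander.
- pipette: White pipette lying on its side, 265 mm long, 24 mm high. A bystander.
- timer: White lab timer, 66 x 68 x 21 mm, lying flat. A bystander.
- marker_green: Green and white marker pen, 138 mm long, lying down. A bystander.
Not all that is in view belongs to the job. Of the things that look like the part that bears coupon_mid, the smaller one is meant.

How it is judged:
On the way, in this order (a step that is already met when the one before it is completed fails the run):
1. the coupon rests on the still locked, steep bed, blue face outward, and is let go (value of joint stage_table below 0.06 rad and angle between the z axis of coupon_mid and the z axis of stage_bed, either way round below 0.12 rad and angle between coupon_mid's own z axis and vertical below 1.3 rad and x of coupon_mid in the frame of stage_bed between -0.008 and 0.008 m and y of coupon_mid in the frame of stage_bed between -0.006 and 0.006 m and z of coupon_mid in the frame of stage_bed below 0.008 m and contact force between the fingers and coupon below 0.1 N), for 0.2 s.
2. the plunger is pulled fully up by the gripper (value of joint plunger above 0.0085 m and contact force between the fingers and plunger above 2 N), for 0.2 s.
At the end, for the whole second after the job is handed in: The gripper holds the plunger fully out (lifted more than 8.5 of its 10 mm, fingers on the knob), the bed is level (within 0.05 rad) and the coupon lies at rest on it, blue face up within 0.12 rad, between the cheeks (within 8 mm sideways) and at the ledge (within 12 mm), untouched by the arm (all of step 2 and value of joint stage_table above 1 rad and angle between coupon_mid's own z axis and vertical below 0.12 rad and x of coupon_mid in the frame of stage_bed between -0.008 and 0.008 m and y of coupon_mid in the frame of stage_bed between -0.012 and 0.006 m and z of coupon_mid in the frame of stage_bed below 0.008 m and contact force between the arm and coupon below 0.1 N and linear speed of coupon below 0.02 m/s); the arm keeps its last pose, push and grip.
It fails at once if the coupon is dropped off the stand or the stage (height (world z) of coupon_mid below 0.045 m).
It fails at once if a bystander is disturbed (moved by more than 30 mm) (distance of any of vial_0, vial_1, pipette, timer, marker_green from where it was at the start of the episode above 0.03 m).
It also fails if it takes over 58 s, if anything falls off the work surface, if the arm or the gripper's body presses on something with over 40 N, if the wrist force passes 120 N, or if a joint passes its speed limit or range.

### The arm

A 6-joint arm with a two-finger parallel gripper is mounted at the origin on a cart in front of the work surface, level with it; the furniture and walls round the work are solid. World frame = base frame: x ahead of the robot, y to its left, z up, the work surface at z = 0. Lengths are in m, angles in rad, forces in N, time in s.
With the tool pointing down it reaches from about 0.25 to 0.775 m from the base axis. Payload 4 kg.
Tool frame: the origin (TCP) lies between the finger pads; the fingertips stand 25 mm ahead of it and the grasp point (between the pads) lies 6 mm ahead of it (robot.tip_reach is the distance from the TCP to the fingertips, in m); z points along the fingers, y is the line along which they close (so a half turn about z gives the same grasp; the last joint's range is limited). The gripper opens to 94 mm and grips with 3 to 60 N. Pads are 16 mm wide; open, the fingers measure 119 mm over their backs; the gripper's body (75 mm by 177 mm) begins 78 mm behind the grasp point.
Start: joints at [-1.292, 0.087, 1.371, -0, 1.684, -0.103], TCP at [0.205, -0.51, 0.231] pointing down, gripper open.
Joint ranges: [-3.1, 3.1], [-0.76, 2.03], [0.27, 2.55], [-1.08, 4.22], [0.17, 2.65], [-2.57, 2.57]. Speed limits (rad/s): [2.79, 2.79, 3.14, 3.14, 3.14, 3.14].

### API

Orientations are given as [roll, pitch, yaw] about the fixed x, y, z axes, in that order (R = Rz(yaw) Ry(pitch) Rx(roll)).
In Python, from bench import sensors, snapshot, camera_info, ticket, robot gives the robot as it stands.
- The arm moves only by the tool arm_command, never from a script. Its argument "plan" is a list of rows, each an object with "grip": the closure, from -1 (fully open) to 1 (shut); "slide": the shift along the tool's x, y, z normalised to -1 to 1, where 1 is 500 mm, a list of three; "spin": the turn about the tool's z normalised to -1 to 1, where 1 is 5 degrees. A call has 1 to 10 rows; each row shifts and turns the commanded pose from where the row before left it, along the tool's axes as they then stand; what a row does not reach is not made up. A row lasts 1/8 s, in which the tool goes at most 62.5 mm and 10.7 degrees, less where a joint would pass 70% of its speed; a pose out of reach is approached as far as the arm can. A call with a number of a shift or a turn outside -1 to 1 is refused whole. A call with a gripper value outside its range is refused whole. The fingers move at their own pace and stop on an object; the grip force is fixed at half the most. Time passes only in rows, so rows that do not move let the fingers close. It gives the time, the measured TCP pose, the force, the opening and the grip force at its end, in the units of the state.
- sensors.get_obs(): the state, without advancing time (a new reading comes with each control period).
- snapshot(name): name is "scene" or "top" or "wrist"; returns the picture (400x640x3 uint8, red, green, blue); there is no depth.
- camera_info(name): a dict with "fx", "fy", "cx", "cy" (pixels), "position" and "rotation" of the camera in the world. Camera axes: x right, y up, looking along -z (the intrinsics and any distortion apply to the point x, -y, -z); pixel columns grow to the right and rows downward; lengths in m; the calibration is good to about 2 mm. The wrist camera is an equidistant fisheye: a pixel r from the principal point sees the ray r / f radians off the axis. A picture is of the moment at which its call begins: read the wrist's pose just before it. camera_info takes no time and is no camera call; for the wrist camera it gives the pose at the moment of the call.
- ticket.close_job(): hands the job in; it is judged then, once.
The state is a dict: "time": time; "joint_positions": joint angles; "qvel": joint speeds; "joint_torque": joint torques, N m; "tool_pos": TCP position; "ee_rot": TCP orientation; "wrist_force": force on the tool from outside, world axes, zero at the start; "wrist_torque": the same for the moment, N m; "width": finger opening in m; "finger_force": force on a finger pad.
Only numpy, scipy, OpenCV 4.12 (cv2) and the standard library are available. Lean on these libraries where they do the work, as an engineer would, in place of code of your own. Each camera call takes 0.05 s, during which the arm holds its last target. There are 200 camera calls.

## Working session

There is one attempt and no reset: what is moved stays moved. The work goes in short steps, Python scripts to look and compute and a tool call to move; the robot and the scene stay as the last step left them, time stands still between calls to the robot, and variables do not carry over. Pictures are saved under pics/ and viewed, at most 10 in all, crops included, and the job is handed in when it is done.

Besides the shell and the picture viewer there is one more tool, called as name(argument=value, ...) on one line, values as JSON. arm_command: Moves the arm, as the interface text tells. Scaled input: -1 to 1 covers 500 mm each way for a shift and 5 degrees each way for a turn. Its arguments: {"type":"object","properties":{"plan":{"type":"array","items":{"type":"object","properties":{"grip":{"type":"number"},"slide":{"type":"array","items":{"type":"number"}},"spin":{"type":"number"}}}}},"required":["plan"]}

```bash
mkdir -p pics; ls
cat > h.py <<'E'
import numpy as np, cv2
from bench import sensors, snapshot, camera_info, ticket, robot
def save(n,f,crop=None,s=1):
    im=snapshot(n)[:,:,::-1].copy()
    cv2.imwrite('pics/raw_'+f,im)
    if crop: x0,y0,x1,y1=crop; im=im[y0:y1,x0:x1]
    if s!=1: im=cv2.resize(im,None,fx=s,fy=s,interpolation=cv2.INTER_CUBIC)
    cv2.imwrite('pics/'+f,im)
E
python3 - <<'E'
from h import *
save('scene','s1.png',s=1.25); save('top','t1.png',s=1.25)
for c in ('scene','top','wrist'): print(c,camera_info(c))
print(sensors.get_obs())
E
```

```text
pics
scene {'fx': 376.9341557567464, 'fy': 376.9341557567464, 'cx': 315.00886275690715, 'cy': 187.01405950995127, 'position': array([-0.07384413,  0.70620274,  0.76121953]), 'rotation': array([ 0.96317241, -0.00354903, -2.43955172])}
top {'fx': 457.39638538560274, 'fy': 457.39638538560274, 'cx': 321.6998388130391, 'cy': 197.4150609803127, 'position': array([ 0.24421097, -0.01805695,  1.30848369]), 'rotation': array([ 0.22223241,  0.00528658, -1.62611471])}
wrist {'fx': 309.70691628693146, 'fy': 309.70691628693146, 'cx': 323.358533012845, 'cy': 197.64136206391873, 'position': array([ 0.2695016 , -0.48399801,  0.38378286]), 'rotation': array([-0.24043491,  0.00174262, -1.18833931])}
{'time': 0.1, 'joint_positions': array([-1.29209907e+00,  8.78708763e-02,  1.37209919e+00, -1.12317318e-06,
        1.68357739e+00, -1.03088711e-01]), 'qvel': array([-9.99481948e-05, -1.32339557e-03, -3.56664753e-03,  2.99059985e-04,
        3.90911755e-04,  1.70853117e-03]), 'joint_torque': array([ 1.51527292e-03, -3.41251516e+01, -3.03301442e+01,  7.19963643e-02,
        3.03678378e-02, -9.66677226e-05]), 'tool_pos': array([ 0.20479765, -0.50997488,  0.22942874]), 'ee_rot': array([-3.13964812e+00, -2.00050188e-04,  3.81785644e-01]), 'wrist_force': array([-0.75046092,  0.31913153,  0.57212984]), 'wrist_torque': array([-0.01715449, -0.02859397, -0.00069138]), 'finger_force': 0.0, 'width': 0.09359233132533096}
```

View pics/s1.png

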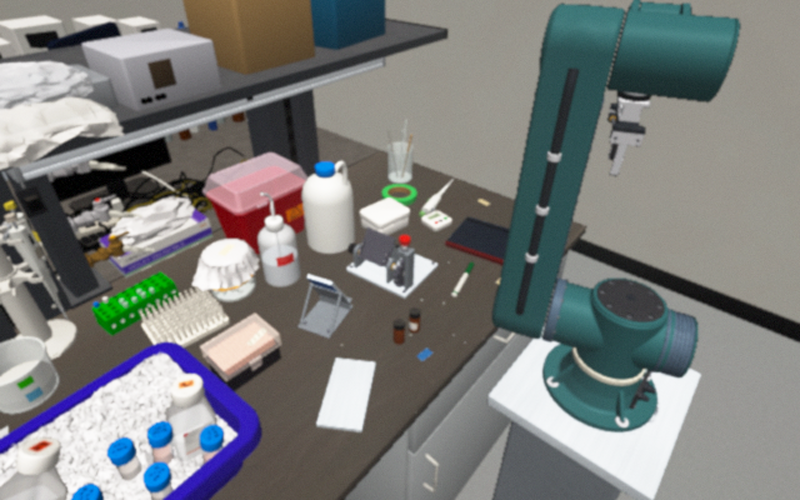

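View pics/t1.png

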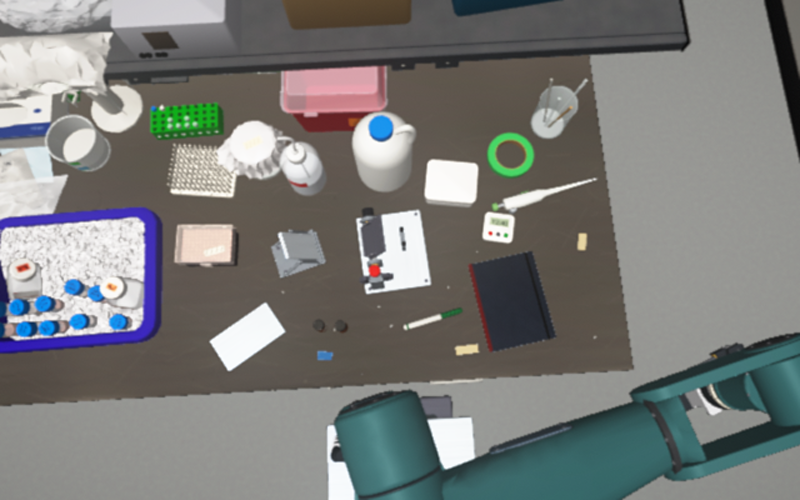

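The scene view shows the stand with the coupon near (325,300) and the tilt stage with its red knob at (405,240). In the top view the stand is at (298,250), the stage at (395,250), the knob at (375,270) and the vials at (320,326) and (340,326). The things that could be the coupon are the plate on the stand at (300,243) top, and the larger white sheet at (247,336) top. The smaller plate fits, as it leans on the stand. I'll confirm it in an enlarged crop.

Run:
```python
import cv2,numpy as np
s=cv2.imread('pics/raw_s1.png');t=cv2.imread('pics/raw_t1.png')
a=s[180:280,230:360];b=t[160:240,205:355]
a=cv2.resize(a,None,fx=6,fy=6,interpolation=cv2.INTER_CUBIC);b=cv2.resize(b,None,fx=5.3,fy=5.3,interpolation=cv2.INTER_CUBIC)
cv2.imwrite('pics/c1.png',a);cv2.imwrite('pics/c2.png',b);print(a.shape,b.shape)
```

```text
(600, 780, 3) (424, 795, 3)
```

View pics/c1.png

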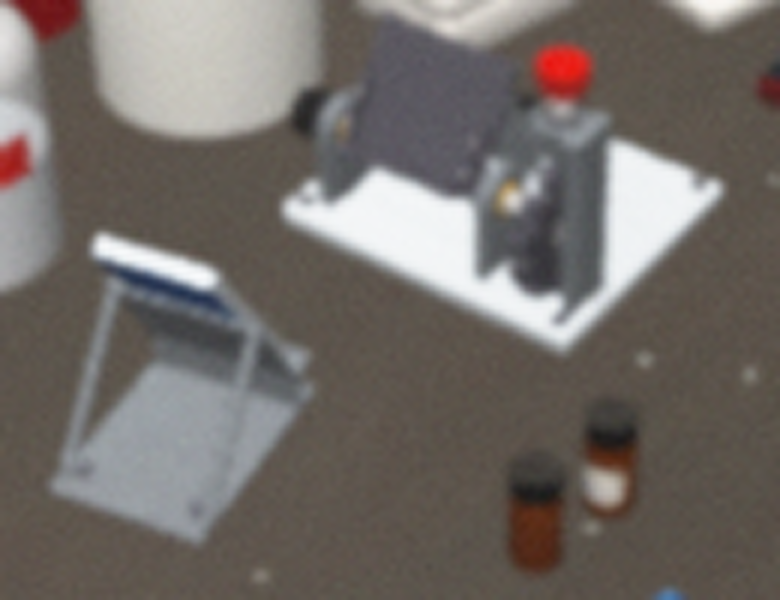

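View pics/c2.png

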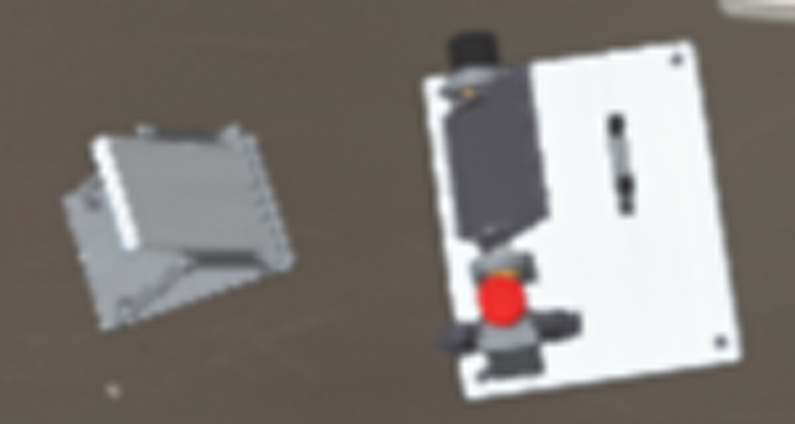

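The crop confirms the smaller plate. It is bare on top with its blue face to the sheet, and its rim runs from (97,138) to (132,248) in the top crop. The bed's face is turned to +y and the knob is at (502,300) in the top crop. Next I triangulate.

```bash
cat >> h.py <<'E'
from scipy.spatial.transform import Rotation as R
from scipy.optimize import least_squares
def ray(ci,u,v):
    x=(u-ci['cx'])/ci['fx'];y=(v-ci['cy'])/ci['fy']
    if ci.get('fish'):
        r=np.hypot(x,y); d=np.array([x/r*np.sin(r),-y/r*np.sin(r),-np.cos(r)]) if r>1e-9 else np.array([0,0,-1.])
    else: d=np.array([x,-y,-1.])
    M=ci['rotation']; M=R.from_euler('xyz',M).as_matrix() if np.ndim(M)==1 else np.array(M)
    d=M@d; return np.array(ci['position']),d/np.linalg.norm(d)
def proj(ci,P):
    M=R.from_euler('xyz',ci['rotation']).as_matrix(); p=M.T@(np.array(P)-ci['position']); x,y,z=p[0],-p[1],-p[2]
    if ci.get('fish'):
        r=np.hypot(x,y);t=np.arctan2(r,z);x,y=x/r*t,y/r*t
    else: x,y=x/z,y/z
    return np.array([ci['cx']+ci['fx']*x,ci['cy']+ci['fy']*y])
def tri(*rs):
    A=sum(np.eye(3)-np.outer(d,d) for o,d in rs);b=sum((np.eye(3)-np.outer(d,d))@o for o,d in rs)
    P=np.linalg.solve(A,b);return P,max(np.linalg.norm(np.cross(P-o,d)) for o,d in rs)
def atz(r,z): o,d=r; return o+d*(z-o[2])/d[2]
E
python3 - <<'E'
from h import *
np.set_printoptions(precision=4,suppress=True)
S=camera_info('scene');T=camera_info('top')
s=lambda p:ray(S,230+p[0]/6,180+p[1]/6)
t=lambda p:ray(T,205+p[0]/5.3,160+p[1]/5.3)
for n,a,b in [('rimfar',(100,248),(99,139)),('rimnear',(213,278),(132,248)),('knob',(563,72),(502,300)),('bedtopfar',(388,18),(530,65)),('bedtopnear',(518,68),(548,215)),
 ('base far-left',(285,210),(424,78)),('base nearright',(722,187),(741,358)),('base nearleft',(563,348),(468,397)),
 ('foot nl',(195,543),(102,328)),('foot fl',(50,488),(65,200)),('vial cap a',(537,470),None),('foot nr',(312,385),(293,262))]:
    if b: P,e=tri(s(a),t(b)); print(n,P,e)
print('vials', [atz(ray(T,x/1.25,y/1.25),0.05) for x,y in((320,326),(340,326))])
C=[atz(t(p),0.016) for p in((424,78),(692,42),(741,358),(468,397))]
print('basecorn',C,'centre',np.mean(C,0))
a=C[0]-C[3]+C[1]-C[2];print('yaw x axis',np.degrees(np.arctan2(a[1],a[0])),[np.linalg.norm(C[i]-C[i-1]) for i in range(4)])
for p in((102,328),(293,262),(245,128),(65,200)): print('foot',atz(t(p),0.002))
E
```

```text
rimfar [0.5593 0.235  0.1153] 0.00022202486097408372
rimnear [0.5021 0.2189 0.1189] 0.001041916084074487
knob [0.4595 0.0332 0.1473] 0.0004953848430915055
bedtopfar [0.5879 0.0153 0.1116] 0.0009523415944202743
bedtopnear [0.5074 0.0093 0.1147] 5.9317475832831174e-05
base far-left [0.611  0.0762 0.0118] 0.0007035926219925742
base nearright [ 0.4458 -0.0881  0.0125] 0.0009501680756067385
base nearleft [0.4337 0.0604 0.0083] 0.0011041823838633391
foot nl [0.4838 0.2593 0.0003] 0.000868024415374015
foot fl [0.5573 0.2795 0.0013] 0.0016840809164954751
foot nr [0.5143 0.1536 0.0015] 0.0007031667296479587
vials [array([0.3611, 0.1622, 0.05  ]), array([0.3586, 0.1185, 0.05  ])]
basecorn [array([0.6104, 0.0762, 0.016 ]), array([ 0.6226, -0.073 ,  0.016 ]), array([ 0.4445, -0.0884,  0.016 ]), array([0.4316, 0.0593, 0.016 ])] centre [ 0.5273 -0.0064  0.016 ]
yaw x axis 5.167117494735667 [np.float64(0.1796088007880109), np.float64(0.14974074204414778), np.float64(0.1788408190311604), np.float64(0.14825573931216224)]
foot [0.4827 0.2584 0.002 ]
foot [0.5136 0.1531 0.002 ]
foot [0.5912 0.1779 0.002 ]
foot [0.5557 0.2782 0.002 ]
```

arm_command(plan=[{"slide": [0.072, -0.0694, -0.01], "grip": -1}, {"slide": [0.072, -0.0694, -0.01], "grip": -1}, {"slide": [0.072, -0.0694, -0.01], "grip": -1}, {"slide": [0.072, -0.0694, -0.01], "grip": -1}, {"slide": [0.072, -0.0694, 0], "grip": -1}, {"slide": [0.072, -0.0694, 0], "grip": -1}, {"slide": [0.072, -0.0694, 0], "grip": -1}, {"slide": [0.072, -0.0694, 0], "grip": -1}])

```text
invalid input at $.plan[0]: expected keys grip, slide, spin
```

arm_command(plan=[{"slide": [0.072, -0.0694, 0], "grip": -1}, {"slide": [0.072, -0.0694, 0], "grip": -1}, {"slide": [0.072, -0.0694, 0], "grip": -1}, {"slide": [0.072, -0.0694, 0], "grip": -1}, {"slide": [0.072, -0.0694, 0], "grip": -1}, {"slide": [0.072, -0.0694, 0], "grip": -1}, {"slide": [0.072, -0.0694, 0], "grip": -0.28}, {"slide": [0.072, -0.0694, 0], "grip": -0.28}, {"spin": 0.6, "grip": -0.28}, {"spin": 0.52, "grip": -0.28}])

```text
invalid input at $.plan[0]: expected keys grip, slide, spin
```

arm_command(plan=[{"slide": [0.072, -0.0694, -0.01], "spin": 0, "grip": -1}, {"slide": [0.072, -0.0694, -0.01], "spin": 0, "grip": -1}, {"slide": [0.072, -0.0694, -0.01], "spin": 0, "grip": -1}, {"slide": [0.072, -0.0694, -0.01], "spin": 0, "grip": -1}, {"slide": [0.072, -0.0694, 0], "spin": 0, "grip": -1}, {"slide": [0.072, -0.0694, 0], "spin": 0, "grip": -1}, {"slide": [0.072, -0.0694, 0], "spin": 0, "grip": -1}, {"slide": [0.072, -0.0694, 0], "spin": 0, "grip": -1}])

```text
time: 1.1
tool_pos: [0.3689, -0.1438, 0.2501]
ee_rot: [-3.141, 0.0, 0.382]
wrist_force: [0.3, 0.4, 0.1]
width: 0.094
finger_force: 0.0
```

arm_command(plan=[{"slide": [0.072, -0.0694, 0], "spin": 0, "grip": -1}, {"slide": [0.072, -0.0694, 0], "spin": 0, "grip": -1}, {"slide": [0.072, -0.0694, 0], "spin": 0, "grip": -1}, {"slide": [0.072, -0.0694, 0], "spin": 0, "grip": -1}, {"slide": [0.072, -0.0694, 0], "spin": 0, "grip": -1}, {"slide": [0.072, -0.0694, 0], "spin": 0, "grip": -1}, {"slide": [0.072, -0.0694, 0], "spin": 0, "grip": -0.28}, {"slide": [0.072, -0.0694, 0], "spin": 0, "grip": -0.28}, {"slide": [0, 0, 0], "spin": 0.6, "grip": -0.28}, {"slide": [0, 0, 0], "spin": 0.52, "grip": -0.28}])

```text
time: 2.35
tool_pos: [0.5324, 0.2202, 0.2491]
ee_rot: [3.141, 0.002, 0.284]
wrist_force: [-0.0, 0.1, 0.2]
width: 0.0608
finger_force: 0.0
```

On target. One wrist check before the descent, with the predicted points overlaid.

Run:
```python
from h import *
W=camera_info('wrist');W['fish']=1
save('wrist','w1.png',s=1.25)
im=cv2.imread('pics/w1.png')
for P in [(.5593,.235,.1153),(.5021,.2189,.1189),(.4595,.0332,.1473),(.5879,.0153,.1116),(.5074,.0093,.1147)]:
    u=proj(W,P)*1.25; print(u.round(1)); cv2.circle(im,tuple(int(v) for v in u.round()),4,(0,255,0),1)
cv2.imwrite('pics/w1.png',im); print(W)
```

```text
[395.7 206.6]
[395.2 283.3]
[587.4 391.2]
[642.1 249.3]
[615.  332.5]
{'fx': 309.70691628693146, 'fy': 309.70691628693146, 'cx': 323.358533012845, 'cy': 197.64136206391873, 'position': array([0.5995716 , 0.24023722, 0.40329303]), 'rotation': array([-2.43011455e-01, -3.11699432e-04, -1.28615087e+00]), 'fish': 1}
```

View pics/w1.png

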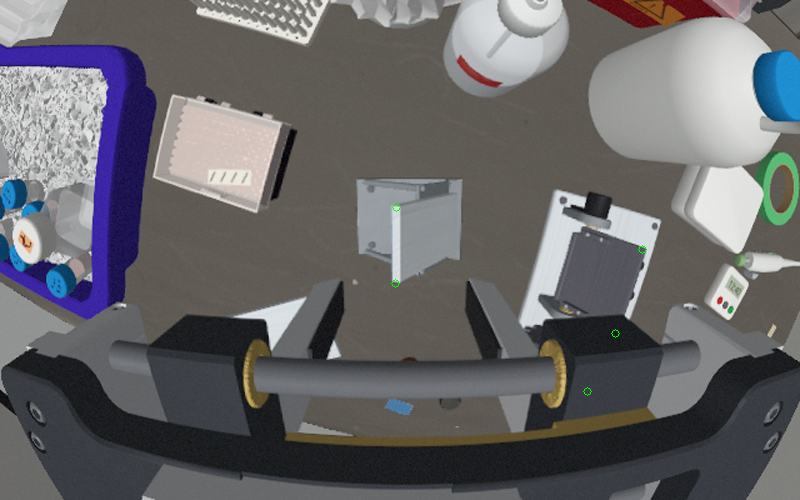

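The overlay fits: the rim lies at (396,207)–(396,283) and is parallel to the pads. Next I descend astride it and narrow the opening.

arm_command(plan=[{"slide": [0, 0, 0.09], "spin": 0, "grip": -0.28}, {"slide": [0, 0, 0.09], "spin": 0, "grip": -0.28}, {"slide": [0, 0, 0.05], "spin": 0, "grip": -0.28}, {"slide": [0, 0, 0.028], "spin": 0, "grip": -0.28}, {"slide": [0, 0, 0], "spin": 0, "grip": 0.15}, {"slide": [0, 0, 0], "spin": 0, "grip": 0.15}, {"slide": [0, 0, 0], "spin": 0, "grip": 0.15}])

```text
time: 3.28
tool_pos: [0.5335, 0.2197, 0.1232]
ee_rot: [3.142, -0.003, 0.284]
wrist_force: [-0.0, 0.4, 0.2]
width: 0.0404
finger_force: 0.0
```

arm_command(plan=[{"slide": [0, 0.014, 0], "spin": 0, "grip": 0.15}, {"slide": [0, 0.014, 0], "spin": 0, "grip": 0.15}, {"slide": [0, 0.014, 0], "spin": 0, "grip": 0.15}, {"slide": [0, 0.014, 0], "spin": 0, "grip": 0.15}, {"slide": [0, 0.014, 0], "spin": 0, "grip": 0.15}, {"slide": [0, 0.014, 0], "spin": 0, "grip": 0.15}, {"slide": [0, 0.01, 0], "spin": 0, "grip": 0.15}, {"slide": [0, 0, 0], "spin": 0, "grip": 0.15}])

```text
time: 4.28
tool_pos: [0.5458, 0.1738, 0.1213]
ee_rot: [3.141, 0.0, 0.283]
wrist_force: [0.1, 0.5, -0.2]
width: 0.0397
finger_force: 0.1
```

Run:
```python
from h import *
save('scene','s2.png',(230,140,360,260),5)
```

```text
(no output)
```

View pics/s2.png

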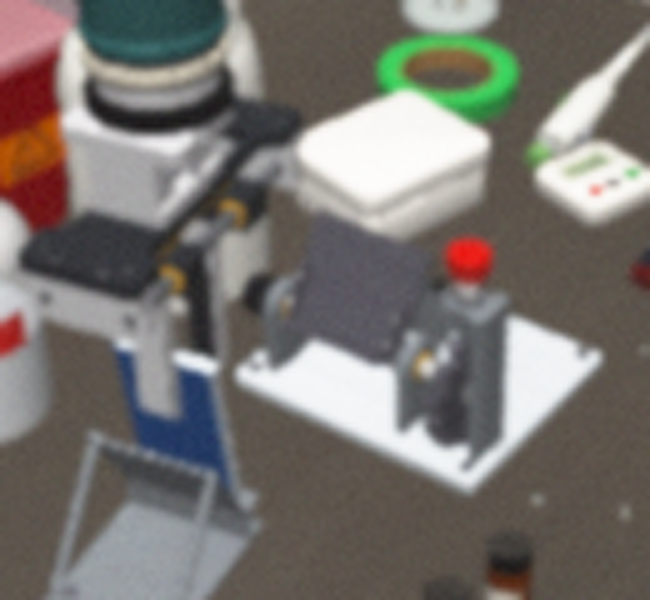

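The coupon stands nearly upright between the fingers, with its blue face at (180,440) and the finger near its middle. Now I close and lift.

arm_command(plan=[{"slide": [0, 0, 0], "spin": 0, "grip": 1}, {"slide": [0, 0, 0], "spin": 0, "grip": 1}, {"slide": [0, 0, 0], "spin": 0, "grip": 1}, {"slide": [0, 0, 0], "spin": 0, "grip": 1}, {"slide": [0, 0, 0], "spin": 0, "grip": 1}, {"slide": [0, 0, -0.01], "spin": 0, "grip": 1}, {"slide": [0, 0, -0.02], "spin": 0, "grip": 1}])

```text
time: 5.2
tool_pos: [0.5454, 0.1742, 0.1363]
ee_rot: [-3.142, 0.001, 0.284]
wrist_force: [-0.0, -0.0, -1.9]
width: 0.0079
finger_force: 30.0
```

arm_command(plan=[{"slide": [0, 0, -0.08], "spin": 0, "grip": 1}, {"slide": [0, 0, -0.08], "spin": 0, "grip": 1}, {"slide": [0, 0, -0.08], "spin": 0, "grip": 1}, {"slide": [0, 0, -0.06], "spin": 0, "grip": 1}, {"slide": [-0.018, 0.0595, 0], "spin": 0, "grip": 1}, {"slide": [-0.018, 0.0595, 0], "spin": 0, "grip": 1}, {"slide": [-0.018, 0.0595, 0], "spin": 0, "grip": 1}, {"slide": [-0.019, 0.0595, 0], "spin": 0.75, "grip": 1}, {"slide": [0, 0, 0], "spin": 0.75, "grip": 1}, {"slide": [0, 0, 0], "spin": 0.74, "grip": 1}])

```text
time: 6.45
tool_pos: [0.5441, 0.0492, 0.2875]
ee_rot: [3.141, -0.001, 0.085]
wrist_force: [0.5, 0.3, -2.0]
width: 0.0078
finger_force: 30.0
```

arm_command(plan=[{"slide": [0, 0, 0.05], "spin": 0, "grip": 1}, {"slide": [0, 0, 0.05], "spin": 0, "grip": 1}, {"slide": [0, 0, 0], "spin": 0, "grip": 1}])

```text
time: 6.82
tool_pos: [0.5429, 0.0498, 0.2348]
ee_rot: [-3.141, 0.004, 0.089]
wrist_force: [0.2, -0.6, -2.0]
width: 0.008
finger_force: 30.0
```

Run:
```python
from h import *
save('scene','s3.png',(260,120,370,230),5.4); W=camera_info('wrist');print(sensors.get_obs()['tool_pos'],W)
save('wrist','w3.png',(180,100,460,270),2.8)
```

```text
[0.5437314  0.04981915 0.23646833] {'fx': 309.70691628693146, 'fy': 309.70691628693146, 'cx': 323.358533012845, 'cy': 197.64136206391873, 'position': array([0.61323294, 0.0564673 , 0.39074154]), 'rotation': array([-2.41701388e-01,  1.15954534e-04, -1.48158756e+00])}
```

View pics/s3.png

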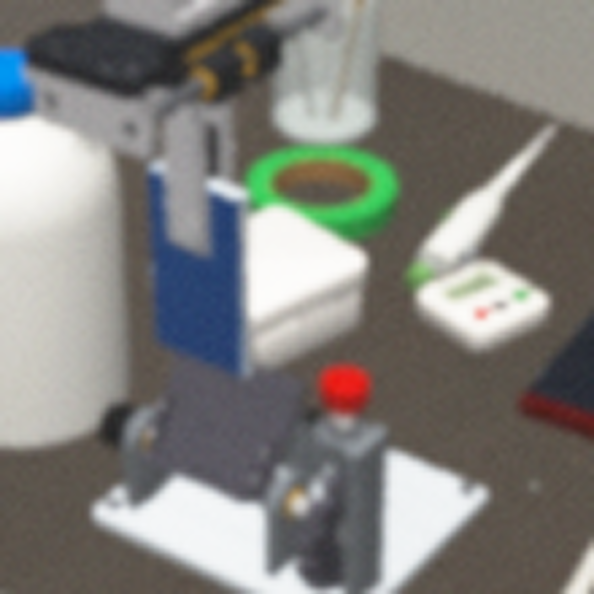

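View pics/w3.png

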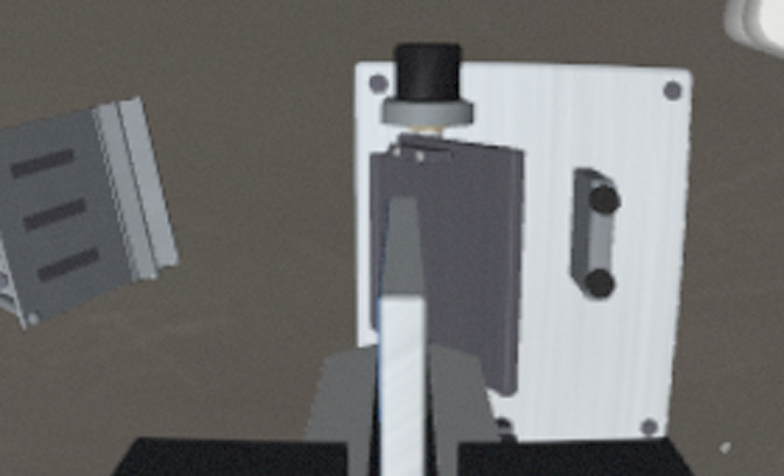

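The scene shows the coupon hanging upright, blue face outward, with corners at (152,165), (245,195), (160,340) and (243,372). The wrist view shows its far edge at (403,295) on top and (404,200) at the foot. The bed's upper edge runs from (523,150) to (517,393).

Run:
```python
from h import *
np.set_printoptions(precision=4,suppress=True)
S=camera_info('scene')
Wd=dict(S); 
W={'fx':309.70691628693146,'fy':309.70691628693146,'cx':323.358533,'cy':197.641362,'position':np.array([0.61323294,0.0564673,0.39074154]),'rotation':np.array([-2.41701388e-01,1.15954534e-04,-1.48158756]),'fish':1}
a=np.radians(5.1);B=np.array([[np.cos(a),np.sin(a),0],[-np.sin(a),np.cos(a),0],[0,0,1]]);O=np.array([.5273,-.0064,0])
def pl(r,y):
    o=B@(r[0]-O);d=B@r[1];return o+d*(y-o[1])/d[1]
tc=B@(np.array([.5437,.0498,.2365])-O);print('tcp base',tc)
for p in((152,165),(245,195),(160,340),(243,372)): print('coupon',pl(ray(S,260+p[0]/5.4,120+p[1]/5.4),tc[1]+.004))
w=lambda p:ray(W,180+p[0]/2.8,100+p[1]/2.8)
for n,p,z in(('top far',(403,295),.2475),('bot far',(404,200),.137),('bed far upper',(523,150),.113),('bed near upper',(517,393),.113),('base',(357,63),.016),('base',(691,70),.016),('base',(665,438),.016)):
    q=w(p);print(n,B@(atz(q,z)-O))
# seen cam: bed upper edge, cheeks from s1 crop (scene)
for p in((380,20),(518,68)): print('bed up scene', B@(atz(ray(S,230+p[0]/6,180+p[1]/6),.113)-O))
```

```text
tcp base [0.0213 0.0545 0.2365]
coupon [0.0488 0.0585 0.2491]
coupon [-0.0103  0.0585  0.2513]
coupon [0.0484 0.0585 0.141 ]
coupon [-0.0075  0.0585  0.1426]
top far [0.0521 0.0547 0.2475]
bot far [0.051  0.0542 0.137 ]
bed far upper [0.0638 0.0157 0.113 ]
bed near upper [-0.0199  0.015   0.113 ]
base [0.0916 0.074  0.016 ]
base [ 0.0919 -0.0736  0.016 ]
base [-0.0841 -0.0739  0.016 ]
bed up scene [0.0643 0.0217 0.113 ]
bed up scene [-0.0171  0.0155  0.113 ]
```

Lateral offset is about 1 mm, so I shift +1 mm in x, then descend close to the ledge.

arm_command(plan=[{"slide": [0.002, 0, 0.05], "spin": 0, "grip": 1}, {"slide": [0, 0, 0.05], "spin": 0, "grip": 1}, {"slide": [0, 0, 0.03], "spin": 0, "grip": 1}, {"slide": [0, 0, 0.016], "spin": 0, "grip": 1}, {"slide": [0, 0, 0], "spin": 0, "grip": 1}])

```text
time: 7.55
tool_pos: [0.5454, 0.05, 0.164]
ee_rot: [3.141, -0.001, 0.089]
wrist_force: [0.6, 0.4, -0.8]
width: 0.008
finger_force: 30.0
```

arm_command(plan=[{"slide": [0, 0, 0.004], "spin": 0, "grip": 1}, {"slide": [0, 0, 0.004], "spin": 0, "grip": 1}, {"slide": [0, 0, 0], "spin": 0, "grip": 1}])

```text
time: 7.92
tool_pos: [0.5459, 0.051, 0.1612]
ee_rot: [-3.14, -0.003, 0.089]
wrist_force: [0.2, 4.1, 5.5]
width: 0.0076
finger_force: 30.0
```

Run:
```python
from h import *
W=camera_info('wrist');print(W['position'],W['rotation'])
o=sensors.get_obs();print({k:o[k] for k in('tool_pos','wrist_force','wrist_torque')})
save('wrist','w4.png',(260,140,380,270),4.6)
save('scene','s4.png',(260,140,370,240),5.4)
a=cv2.imread('pics/w4.png');b=cv2.imread('pics/s4.png');h=min(a.shape[0],b.shape[0])
a=cv2.resize(a,(400,433));b=cv2.resize(b,(400,364));c=np.zeros((433,800,3),np.uint8);c[:,:400]=a;c[:364,400:]=b
cv2.imwrite('pics/m4.png',c)
```

```text
[0.61474209 0.05730106 0.3157279 ] [-0.23719167  0.00190481 -1.48105218]
{'tool_pos': array([0.54594184, 0.05098311, 0.16116048]), 'wrist_force': array([0.19560602, 4.08498517, 5.53728936]), 'wrist_torque': array([ 1.05648999,  0.09490649, -0.02464842])}
```

View pics/m4.png

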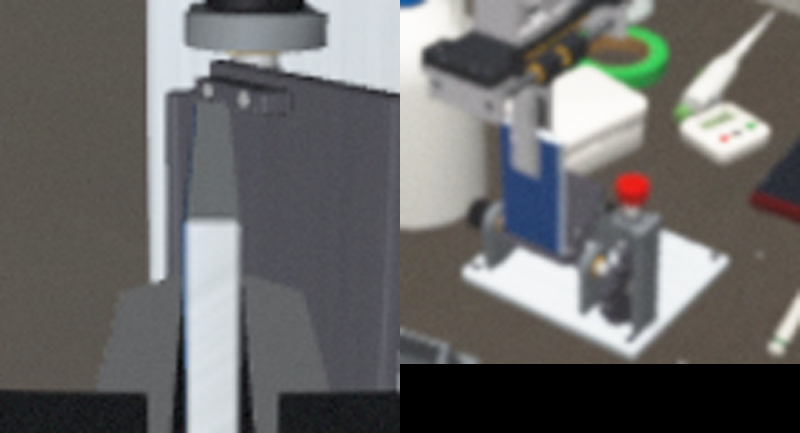

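Run:
```python
from h import *
np.set_printoptions(precision=4,suppress=True)
W=camera_info('wrist');W['fish']=1
a=np.radians(5.1);B=np.array([[np.cos(a),np.sin(a),0],[-np.sin(a),np.cos(a),0],[0,0,1]]);O=np.array([.5273,-.0064,0])
w=lambda p:ray(W,260+p[0]/3.333,140+p[1]/3.333)
def px(p,x):
    r=w(p);o=B@(r[0]-O);d=B@r[1];return o+d*(x-o[0])/d[0]
for n,p in(('cpn bot back',(230,100)),('cpn bot front',(197,100)),('cpn top front',(187,219)),('cpn top back',(240,219))):
    print(n,px(p,.0525),[B@(atz(w(p),z)-O) for z in(.058,.066,.172)])
print('ledge rim far',px((168,92),.064))
for n,p in(('cheek lower-left bottom',(200,95)),('cheek right bot',(289,113)),('cheek right top',(289,95)),('cheek topleft',(212,62))):
    print(n,[(B@(atz(w(p),z)-O)) for z in(.06,.075,.09)])
S=camera_info('scene')
for p in((503,230),(562,252),(503,125),(562,140)):
    r=ray(S,260+(p[0]-400)/3.64,140+p[1]/3.64);o=B@(r[0]-O);d=B@r[1];print('scene',o+d*(.0595-o[1])/d[1])
```

```text
cpn bot back [0.0525 0.0512 0.0455] [array([0.0544, 0.0514, 0.058 ]), array([0.0555, 0.0515, 0.066 ]), array([0.0713, 0.0533, 0.172 ])]
cpn bot front [0.0525 0.0599 0.0456] [array([0.0543, 0.0597, 0.058 ]), array([0.0555, 0.0596, 0.066 ]), array([0.0713, 0.0579, 0.172 ])]
cpn top front [0.0525 0.0596 0.1663] [array([0.0233, 0.0624, 0.058 ]), array([0.0255, 0.0622, 0.066 ]), array([0.054 , 0.0594, 0.172 ])]
cpn top back [0.0525 0.0516 0.1663] [array([0.0233, 0.0487, 0.058 ]), array([0.0255, 0.0489, 0.066 ]), array([0.054 , 0.0518, 0.172 ])]
ledge rim far [0.064  0.0647 0.1119]
cheek lower-left bottom [array([0.0559, 0.0589, 0.06  ]), array([0.0581, 0.0588, 0.075 ]), array([0.0602, 0.0586, 0.09  ])]
cheek right bot [array([0.0514, 0.0366, 0.06  ]), array([0.0538, 0.0377, 0.075 ]), array([0.0563, 0.0388, 0.09  ])]
cheek right top [array([0.056 , 0.0367, 0.06  ]), array([0.0581, 0.0378, 0.075 ]), array([0.0603, 0.0389, 0.09  ])]
cheek topleft [array([0.0642, 0.056 , 0.06  ]), array([0.0659, 0.0559, 0.075 ]), array([0.0676, 0.0559, 0.09  ])]
scene [0.0562 0.0595 0.0639]
scene [-0.0053  0.0595  0.0685]
scene [0.0512 0.0595 0.1705]
scene [-0.007   0.0595  0.1786]
```

The far edge of the coupon is about 2.5 mm too close to the far cheek, so it likely caught there. I lift, shift and lower again.

arm_command(plan=[{"slide": [0, 0, -0.012], "spin": 0, "grip": 1}, {"slide": [-0.005, -0.002, 0], "spin": 0, "grip": 1}, {"slide": [0, 0, 0], "spin": 0, "grip": 1}, {"slide": [0, 0, 0.006], "spin": 0, "grip": 1}, {"slide": [0, 0, 0.005], "spin": 0, "grip": 1}, {"slide": [0, 0, 0], "spin": 0, "grip": 1}])

```text
time: 8.78
tool_pos: [0.5425, 0.0514, 0.1602]
ee_rot: [-3.14, -0.0, 0.089]
wrist_force: [-0.4, 3.0, 1.6]
width: 0.0078
finger_force: 30.0
```

arm_command(plan=[{"slide": [0, 0, 0.004], "spin": 0, "grip": 1}, {"slide": [0, 0, 0], "spin": 0, "grip": 1}, {"slide": [0, 0, 0], "spin": 0, "grip": 1}])

```text
time: 9.15
tool_pos: [0.5426, 0.0516, 0.1596]
ee_rot: [-3.14, -0.002, 0.089]
wrist_force: [-1.9, 3.9, 6.6]
width: 0.0082
finger_force: 30.0
```

The +y push shows the foot is on the bed's face, which stands about 5 mm further out than I took it, because I had measured the plate's back edge. I shift outward and lower.

arm_command(plan=[{"slide": [0, 0, -0.01], "spin": 0, "grip": 1}, {"slide": [0, -0.007, 0], "spin": 0, "grip": 1}, {"slide": [0, 0, 0], "spin": 0, "grip": 1}, {"slide": [0, 0, 0.006], "spin": 0, "grip": 1}, {"slide": [0, 0, 0.004], "spin": 0, "grip": 1}, {"slide": [0, 0, 0], "spin": 0, "grip": 1}])

```text
time: 9.9
tool_pos: [0.5423, 0.054, 0.1606]
ee_rot: [3.141, -0.002, 0.088]
wrist_force: [-4.0, -0.3, 8.4]
width: 0.0077
finger_force: 30.0
```

arm_command(plan=[{"slide": [0, 0, 0.004], "spin": 0, "grip": 1}, {"slide": [0, 0, 0], "spin": 0, "grip": 1}, {"slide": [0, 0, 0], "spin": 0, "grip": 1}])

```text
time: 10.28
tool_pos: [0.5426, 0.0537, 0.1602]
ee_rot: [3.14, -0.003, 0.088]
wrist_force: [-4.5, -0.6, 13.3]
width: 0.0078
finger_force: 30.0
```

Run:
```python
from h import *
np.set_printoptions(precision=4,suppress=True)
o=sensors.get_obs();F=o['wrist_force']-[0,0,-1.3];T=o['wrist_torque'];print(o['tool_pos'],F,T)
for zr in(-.255,-.1): print(zr,'x from ty',(zr*F[0]-T[1])/F[2],'y from tx',(T[0]+zr*F[1])/F[2])
save('wrist','w5.png',(260,140,380,230),5); 
W=camera_info('wrist');print(W['position'],W['rotation'])
```

```text
[0.5426 0.0537 0.1602] [-4.4845 -0.6033 14.6337] [-0.0984  1.2221 -0.0252]
-0.255 x from ty -0.005365870804704962 y from tx 0.0037912701690313057
-0.1 x from ty -0.05286528474514666 y from tx -0.0025984569601801657
[0.6114 0.0605 0.3148] [-0.2372 -0.0014 -1.4818]
```

View pics/w5.png

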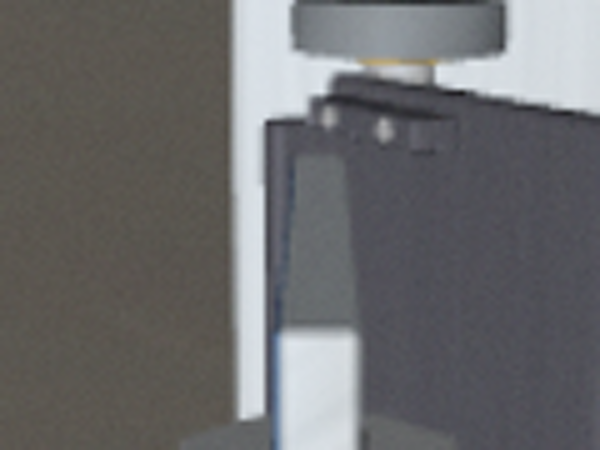

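The coupon now bears evenly on the ledge, with the force nearly straight up and centred, and a gap shows to the far cheek at (340,145). I take off the press, open to about 32 mm and let the rear finger lower the coupon onto the bed.

arm_command(plan=[{"slide": [0, 0, -0.006], "spin": 0, "grip": 1}, {"slide": [0, 0, 0], "spin": 0, "grip": 1}, {"slide": [0, 0, 0], "spin": 0, "grip": 0.7}, {"slide": [0, 0, 0], "spin": 0, "grip": 0.7}])

```text
time: 10.82
tool_pos: [0.542, 0.0542, 0.1582]
ee_rot: [-3.142, 0.001, 0.089]
wrist_force: [-0.2, 0.8, -0.5]
width: 0.014
finger_force: 0.0
```

arm_command(plan=[{"slide": [0, 0, 0], "spin": 0, "grip": 0.32}, {"slide": [0, 0.01, 0], "spin": 0, "grip": 0.32}, {"slide": [0, 0.012, 0], "spin": 0, "grip": 0.32}, {"slide": [0, 0.012, 0], "spin": 0, "grip": 0.32}, {"slide": [0, 0.012, 0], "spin": 0, "grip": 0.32}, {"slide": [0, 0.012, 0], "spin": 0, "grip": 0.32}, {"slide": [0, 0.012, 0], "spin": 0, "grip": 0.32}, {"slide": [0, 0.012, 0], "spin": 0, "grip": 0.32}, {"slide": [0, 0.012, 0], "spin": 0, "grip": 0.3}, {"slide": [0, 0, 0], "spin": 0, "grip": 0.3}])

```text
time: 12.08
tool_pos: [0.5464, 0.007, 0.159]
ee_rot: [-3.142, -0.0, 0.088]
wrist_force: [0.2, -0.1, -1.4]
width: 0.0328
finger_force: 0.0
```

Run:
```python
from h import *
np.set_printoptions(precision=4,suppress=True)
o=sensors.get_obs();print(o['tool_pos'],o['wrist_force'],o['finger_force'])
W=camera_info('wrist');print(W['position'],W['rotation'])
save('scene','s6.png'); save('wrist','w6.png'); save('top','t6.png')
# blue mask extents
for n in('s6','w6'):
    im=cv2.imread(f'pics/raw_{n}.png').astype(int);b,g,r=im[...,0],im[...,1],im[...,2]
    m=((b>r*1.6)&(b>g*1.25)&(b>50)).astype(np.uint8)
    N,l,st,c=cv2.connectedComponentsWithStats(m)
    for i in range(1,N):
        if st[i,4]>60: print(n,st[i],c[i])
```

```text
[0.5464 0.007  0.159 ] [ 0.1685 -0.132  -1.4387] 0.0
[0.6157 0.0136 0.3134] [-0.2405  0.0001 -1.4822]
s6 [ 249    0   59   39 1814] [276.3682  16.3286]
s6 [251 129  17  13 195] [259.1385 134.6923]
s6 [289 173  26  38 514] [301.5019 192.4202]
s6 [146 183  23  13  93] [157.0108 189.3118]
s6 [   0  274  209  126 4613] [140.2775 336.3872]
s6 [334 279  12   9  64] [339.3281 283.1719]
s6 [118 337  20  22 342] [127.617  347.1842]
s6 [160 340  19  22 342] [168.8275 350.2427]
s6 [ 86 350  22  23 377] [ 96.6844 360.8833]
s6 [115 370  22  24 413] [125.3051 381.3196]
s6 [ 57 387  25  13 239] [ 70.1715 394.1548]
w6 [ 262  172   75  117 5189] [304.0861 225.4739]
w6 [  0 199  15  69 643] [  4.8087 236.4028]
```

arm_command(plan=[{"slide": [0, 0, -0.01], "spin": 0, "grip": 0.3}, {"slide": [0, 0, -0.02], "spin": 0, "grip": 0.3}, {"slide": [0, 0, -0.03], "spin": 0, "grip": 0.3}, {"slide": [0, 0, -0.06], "spin": 0, "grip": 0.3}, {"slide": [0, 0, -0.06], "spin": 0, "grip": 0.3}, {"slide": [0, 0, 0], "spin": 0, "grip": 0.3}])

```text
time: 12.98
tool_pos: [0.5479, 0.0073, 0.2532]
ee_rot: [3.14, -0.008, 0.089]
wrist_force: [0.6, -0.2, -0.8]
width: 0.033
finger_force: 0.0
```

Run:
```python
from h import *
np.set_printoptions(precision=4,suppress=True)
a=np.radians(5.1);B=np.array([[np.cos(a),np.sin(a),0],[-np.sin(a),np.cos(a),0],[0,0,1]]);O=np.array([.5273,-.0064,0])
o=sensors.get_obs();print(o['tool_pos'],o['wrist_force'])
C={}
for n in('scene','top','wrist'):
    C[n]=camera_info(n)
    if n=='wrist':C[n]['fish']=1
    save(n,n[0]+'7.png')
quad={}
for n in C:
    im=cv2.imread(f'pics/raw_{n[0]}7.png').astype(int);b,g,r=im[...,0],im[...,1],im[...,2]
    m=((b>r*1.6)&(b>g*1.25)&(b>50)).astype(np.uint8)
    e=proj(C[n],O+B.T@np.array([.022,.036,.115]))
    N,l,st,c=cv2.connectedComponentsWithStats(m)
    k=[i for i in range(1,N) if st[i,4]>60]; i=min(k,key=lambda i:np.linalg.norm(c[i]-e))
    cnt=cv2.findContours((l==i).astype(np.uint8),cv2.RETR_EXTERNAL,cv2.CHAIN_APPROX_NONE)[0][0]
    q=cv2.approxPolyDP(cv2.convexHull(cnt),3,True)[:,0]
    print(n,'expect',e,st[i],c[i],q.tolist())
```

```text
[0.5479 0.0073 0.2532] [ 0.6337 -0.1719 -0.7589]
scene expect [301.6182 189.6236] [289 171  26  40 596] [301.4547 190.3893] [[301, 171], [314, 177], [303, 210], [289, 203]]
top expect [299.478  186.9548] [290 174  21  29 407] [300.1253 187.484 ] [[308, 174], [310, 192], [293, 202], [290, 183]]
wrist expect [298.8289 194.7373] [ 278  159   54   80 3151] [306.3713 195.5732] [[279, 159], [330, 171], [331, 238], [280, 210]]
```

```bash
cat > fit.py <<'E'
from h import *
np.set_printoptions(precision=4,suppress=True)
a=np.radians(5.1);B=np.array([[np.cos(a),np.sin(a),0],[-np.sin(a),np.cos(a),0],[0,0,1]]);O=np.array([.5273,-.0064,0])
C={n:camera_info(n) for n in('scene','top','wrist')};C['wrist']['fish']=1
# order: far-top, near-top, near-bot, far-bot
Q={'scene':[(301,170.5),(315,176.5),(303.5,210.5),(288.5,203.5)],'top':[(308.5,173.5),(310.5,192.5),(293,202.5),(289.5,183)],'wrist':[(330.5,170.5),(331.5,238.5),None,(278.5,158.5)]}
K=np.array([(.03,-.055),(-.03,-.055),(-.03,.055),(.03,.055)])
def pts(p):
    th=p[3];M=R.from_euler('xyz',[-th,0,p[4]]).as_matrix()   # tilt about base x
    # y axis down the slope: (0,cos th,-sin th); n=(0,sin th,cos th)
    return [O+B.T@(p[:3]+M@np.array([k[0],k[1],0])) for k in K]
def res(p,use):
    return np.concatenate([proj(C[n],P)-q for n in use for P,q in zip(pts(p),Q[n]) if q])
for use in(['scene','top'],['wrist'],['scene','top','wrist']):
    f=least_squares(res,[.022,.036,.115,1.05,0],args=(use,))
    print(use,f.x,'tilt',np.degrees(f.x[3]),'yaw',np.degrees(f.x[4]),'rms',np.sqrt(np.mean(f.fun**2)))
E
python3 fit.py
```

```text
['scene', 'top'] [ 0.0206  0.0352  0.1119  1.0446 -0.059 ] tilt 59.852920935689795 yaw -3.3781796664462385 rms 0.8999265943542792
['wrist'] [0.0199 0.0345 0.1024 1.0283 0.0177] tilt 58.9185717873503 yaw 1.0126947528654697 rms 0.10812430720753745
['scene', 'top', 'wrist'] [0.0216 0.0344 0.1092 1.0331 0.0064] tilt 59.19372712843013 yaw 0.36623711647605217 rms 1.0409967242826565
```

The coupon is seated: tilt about 59°, and centred on the bed within about 1 mm. Next I refine the knob position by its red colour.

Run:
```python
from h import *
np.set_printoptions(precision=4,suppress=True)
rs=[]
for n in('scene','top','wrist'):
    c=camera_info(n)
    if n=='wrist':c['fish']=1
    im=cv2.imread(f'pics/raw_{n[0]}7.png').astype(int);b,g,r=im[...,0],im[...,1],im[...,2]
    m=((r>150)&(r>2.2*g)&(r>2.2*b)).astype(np.uint8)
    N,l,st,ce=cv2.connectedComponentsWithStats(m);e=proj(c,[.4595,.0332,.1473])
    i=min(range(1,N),key=lambda i:np.linalg.norm(ce[i]-e));print(n,e,st[i],ce[i])
    if np.linalg.norm(ce[i]-e)<15 : rs.append(ray(c,*ce[i]))
print(tri(*rs[:2]),tri(*rs))
```

```text
scene [324.0139 192.0519] [319 188  10   8  59] [323.2373 191.    ]
top [299.6218 216.4503] [239 148   1   1   1] [239. 148.]
wrist [288.7437 290.269 ] [290 285   5   3  12] [291.9167 286.25  ]
(array([0.4644, 0.0305, 0.1472]), np.float64(0.00011629723554549213)) (array([0.4644, 0.0305, 0.1472]), np.float64(0.00011629723554549213))
```

Run:
```python
from h import *
np.set_printoptions(precision=4,suppress=True)
for th in(150,100):
  rs=[]
  for n,f in(('scene','s1'),('top','t1')):
    c=camera_info(n)
    im=cv2.imread(f'pics/raw_{f}.png').astype(int);b,g,r=im[...,0],im[...,1],im[...,2]
    m=((r>th)&(r>2*g)&(r>2*b)).astype(np.uint8)
    N,l,st,ce=cv2.connectedComponentsWithStats(m);e=proj(c,[.4595,.0332,.1473])
    i=min(range(1,N),key=lambda i:np.linalg.norm(ce[i]-e));print(n,st[i],ce[i]);rs.append(ray(c,*ce[i]))
  print(tri(*rs))
```

```text
scene [319 188  10   8  59] [323.2203 191.0339]
top [295 212   9   9  66] [299.1667 216.0758]
(array([0.4605, 0.0345, 0.1509]), np.float64(0.0006922081495962496))
scene [319 187  10   9  71] [323.3239 191.2676]
top [295 212   9   9  67] [299.2239 216.1194]
(array([0.4604, 0.0344, 0.15  ]), np.float64(0.0005609695407715219))
```

arm_command(plan=[{"slide": [-0.057, -0.0225, 0], "spin": 0, "grip": -0.06}, {"slide": [-0.057, -0.0225, 0], "spin": 0, "grip": -0.06}, {"slide": [-0.0566, -0.0224, 0], "spin": 0, "grip": -0.06}, {"slide": [0, 0, 0.04], "spin": 0, "grip": -0.06}, {"slide": [0, 0, 0], "spin": 0, "grip": -0.06}, {"slide": [0, 0, 0], "spin": 0, "grip": -0.06}])

```text
time: 13.88
tool_pos: [0.4583, 0.0333, 0.2284]
ee_rot: [-3.141, 0.001, 0.088]
wrist_force: [-0.2, 0.2, 0.1]
width: 0.0498
finger_force: 0.0
```

Run:
```python
from h import *
np.set_printoptions(precision=4,suppress=True)
o=sensors.get_obs();print(o['tool_pos'],o['ee_rot'],o['width'])
c=camera_info('wrist');c['fish']=1
save('wrist','w8.png')
im=cv2.imread('pics/raw_w8.png').astype(int);b,g,r=im[...,0],im[...,1],im[...,2]
m=((r>110)&(r>2*g)&(r>2*b)).astype(np.uint8)
N,l,st,ce=cv2.connectedComponentsWithStats(m)
print('exp top',proj(c,[.46,.0333,.157]),'exp',proj(c,[.46,.0333,.147]),'tcp ray',proj(c,o['tool_pos']))
for i in range(1,N):
    if st[i,4]>30: print(st[i],ce[i],atz(ray(c,*ce[i]),.157))
```

```text
[0.4583 0.0333 0.2284] [-3.1415  0.0014  0.0884] 0.04982460463808811
exp top [324.2052 213.5288] exp [324.1745 209.8779] tcp ray [324.1837 254.3679]
[523 126   7   7  36] [525.7778 128.8889] [ 0.5469 -0.1295  0.157 ]
[307 195  34  33 809] [323.5414 211.0272] [0.4619 0.034  0.157 ]
```

arm_command(plan=[{"slide": [0.004, 0, 0.06], "spin": 0, "grip": -0.06}, {"slide": [0, 0, 0.05], "spin": 0, "grip": -0.06}, {"slide": [0, 0, 0.027], "spin": 0, "grip": -0.06}, {"slide": [0, 0, 0.01], "spin": 0, "grip": -0.06}, {"slide": [0, 0, 0], "spin": 0, "grip": -0.06}])

```text
time: 14.55
tool_pos: [0.4608, 0.0335, 0.156]
ee_rot: [3.141, -0.001, 0.089]
wrist_force: [-0.2, 0.8, 0.3]
width: 0.0501
finger_force: 0.0
```

arm_command(plan=[{"slide": [0, 0, 0], "spin": 0, "grip": 1}, {"slide": [0, 0, 0], "spin": 0, "grip": 1}, {"slide": [0, 0, 0], "spin": 0, "grip": 1}, {"slide": [0, 0, 0], "spin": 0, "grip": 1}, {"slide": [0, 0, 0], "spin": 0, "grip": 1}, {"slide": [0, 0, 0], "spin": 0, "grip": 1}])

```text
time: 15.3
tool_pos: [0.4607, 0.0332, 0.156]
ee_rot: [3.141, -0.001, 0.088]
wrist_force: [0.3, -2.2, 3.1]
width: 0.0237
finger_force: 30.0
```

arm_command(plan=[{"slide": [0, 0, -0.006], "spin": 0, "grip": 1}, {"slide": [0, 0, -0.006], "spin": 0, "grip": 1}, {"slide": [0, 0, -0.006], "spin": 0, "grip": 1}, {"slide": [0, 0, -0.004], "spin": 0, "grip": 1}, {"slide": [0, 0, 0], "spin": 0, "grip": 1}])

```text
time: 15.92
tool_pos: [0.4606, 0.0333, 0.1642]
ee_rot: [3.141, 0.001, 0.088]
wrist_force: [5.0, -3.0, -10.5]
width: 0.0234
finger_force: 30.0
```

arm_command(plan=[{"slide": [0, 0, -0.004], "spin": 0, "grip": 1}, {"slide": [0, 0, -0.003], "spin": 0, "grip": 1}, {"slide": [0, 0, 0], "spin": 0, "grip": 1}, {"slide": [0, 0, 0], "spin": 0, "grip": 1}])

```text
time: 16.42
tool_pos: [0.4606, 0.0333, 0.1662]
ee_rot: [3.141, 0.002, 0.088]
wrist_force: [8.7, -2.8, -15.7]
width: 0.0239
finger_force: 30.0
```

At the stop: 10 mm risen and the force is above the spring's 10 N. I hold while the bed sinks.

arm_command(plan=[{"slide": [0, 0, 0], "spin": 0, "grip": 1}, {"slide": [0, 0, 0], "spin": 0, "grip": 1}, {"slide": [0, 0, 0], "spin": 0, "grip": 1}, {"slide": [0, 0, 0], "spin": 0, "grip": 1}, {"slide": [0, 0, 0], "spin": 0, "grip": 1}, {"slide": [0, 0, 0], "spin": 0, "grip": 1}, {"slide": [0, 0, 0], "spin": 0, "grip": 1}, {"slide": [0, 0, 0], "spin": 0, "grip": 1}, {"slide": [0, 0, 0], "spin": 0, "grip": 1}, {"slide": [0, 0, 0], "spin": 0, "grip": 1}])

```text
time: 17.68
tool_pos: [0.4606, 0.0332, 0.1662]
ee_rot: [3.141, 0.002, 0.088]
wrist_force: [8.1, -2.1, -14.5]
width: 0.0237
finger_force: 30.0
```

arm_command(plan=[{"slide": [0, 0, 0], "spin": 0, "grip": 1}, {"slide": [0, 0, 0], "spin": 0, "grip": 1}, {"slide": [0, 0, 0], "spin": 0, "grip": 1}, {"slide": [0, 0, 0], "spin": 0, "grip": 1}, {"slide": [0, 0, 0], "spin": 0, "grip": 1}, {"slide": [0, 0, 0], "spin": 0, "grip": 1}, {"slide": [0, 0, 0], "spin": 0, "grip": 1}, {"slide": [0, 0, 0], "spin": 0, "grip": 1}, {"slide": [0, 0, 0], "spin": 0, "grip": 1}, {"slide": [0, 0, 0], "spin": 0, "grip": 1}])

```text
time: 18.92
tool_pos: [0.4606, 0.0333, 0.1662]
ee_rot: [3.141, 0.002, 0.088]
wrist_force: [8.1, -1.8, -15.4]
width: 0.0233
finger_force: 30.0
```

arm_command(plan=[{"slide": [0, 0, 0], "spin": 0, "grip": 1}, {"slide": [0, 0, 0], "spin": 0, "grip": 1}, {"slide": [0, 0, 0], "spin": 0, "grip": 1}, {"slide": [0, 0, 0], "spin": 0, "grip": 1}, {"slide": [0, 0, 0], "spin": 0, "grip": 1}, {"slide": [0, 0, 0], "spin": 0, "grip": 1}, {"slide": [0, 0, 0], "spin": 0, "grip": 1}, {"slide": [0, 0, 0], "spin": 0, "grip": 1}, {"slide": [0, 0, 0], "spin": 0, "grip": 1}, {"slide": [0, 0, 0], "spin": 0, "grip": 1}])

```text
time: 20.18
tool_pos: [0.4606, 0.0333, 0.1661]
ee_rot: [3.141, 0.002, 0.088]
wrist_force: [7.4, -2.9, -15.2]
width: 0.0235
finger_force: 30.0
```

arm_command(plan=[{"slide": [0, 0, 0], "spin": 0, "grip": 1}, {"slide": [0, 0, 0], "spin": 0, "grip": 1}, {"slide": [0, 0, 0], "spin": 0, "grip": 1}, {"slide": [0, 0, 0], "spin": 0, "grip": 1}, {"slide": [0, 0, 0], "spin": 0, "grip": 1}, {"slide": [0, 0, 0], "spin": 0, "grip": 1}, {"slide": [0, 0, 0], "spin": 0, "grip": 1}, {"slide": [0, 0, 0], "spin": 0, "grip": 1}, {"slide": [0, 0, 0], "spin": 0, "grip": 1}, {"slide": [0, 0, 0], "spin": 0, "grip": 1}])

```text
time: 21.42
tool_pos: [0.4606, 0.0333, 0.1662]
ee_rot: [3.141, 0.002, 0.088]
wrist_force: [7.8, -2.5, -14.2]
width: 0.0231
finger_force: 30.0
```

Run:
```python
from h import *
np.set_printoptions(precision=4,suppress=True)
o=sensors.get_obs();print(o['time'],o['tool_pos'],o['wrist_force'],o['width'])
a=np.radians(5.1);B=np.array([[np.cos(a),np.sin(a),0],[-np.sin(a),np.cos(a),0],[0,0,1]]);O=np.array([.5273,-.0064,0])
for n in('scene','top','wrist'):
    c=camera_info(n)
    if n=='wrist':c['fish']=1
    save(n,n[0]+'9.png')
    im=cv2.imread(f'pics/raw_{n[0]}9.png').astype(int);b,g,r=im[...,0],im[...,1],im[...,2]
    m=((b>r*1.5)&(b>g*1.2)&(b>45)).astype(np.uint8)
    e=proj(c,O+B.T@np.array([.022,-.01,.07]))
    N,l,st,ce=cv2.connectedComponentsWithStats(m)
    k=[i for i in range(1,N) if st[i,4]>40]; i=min(k,key=lambda i:np.linalg.norm(ce[i]-e))
    cnt=cv2.findContours((l==i).astype(np.uint8),cv2.RETR_EXTERNAL,cv2.CHAIN_APPROX_NONE)[0][0]
    q=cv2.approxPolyDP(cv2.convexHull(cnt),2,True)[:,0]
    print(n,e,st[i],ce[i]); print([(B@(atz(ray(c,*v),.07)-O))[:2].round(4).tolist() for v in q])
```

```text
21.425 [0.4606 0.0333 0.1662] [  7.7745  -2.4791 -14.2366] 0.023106835084384134
scene [310.686  194.4748] [293 183  25  22 308] [306.5844 194.8409]
[[0.0444, -0.0652], [-0.0017, -0.0105], [-0.0019, 0.0269], [0.0075, 0.0397], [0.0525, 0.0407], [0.0598, 0.0005]]
top [316.6748 188.5484] [322 177  14  20 152] [329.0066 184.0132]
[[0.05, -0.0291], [0.0455, -0.0596], [-0.0065, -0.0573], [0.0271, -0.0257]]
wrist [392.2447 105.5122] [ 323   68  131   76 9381] [387.2136 105.3957]
[[0.0515, 0.0461], [0.0524, 0.0059], [0.0519, -0.0638], [-0.0069, -0.064], [-0.0071, 0.0461]]
```

```bash
python3 -c "
from bench import ticket
print(ticket.close_job())"
```

```text
the job is handed in; nothing more can be done
None
```

I handed the job in with the coupon lying blue face up on the level bed, between the cheeks and at the ledge by camera measurement, and the gripper still holding the plunger pulled up against its stop; the hand-in returned no verdict.

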